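# Park a live crane remote and press its stop button in against the stop

## Task

The crane remote has been left live on the store counter: put the small carton that stands in its parking place into the green tray, then slide the remote, flat on the counter and with its levers left alone, between the yellow tape lines until its rear face lies flat against the steel stop. With the stop bracing it, press the red stop button fully in (not before it is there). Leave everything else on the counter where it stands.

Things in the scene. Friction and masses are not known exactly. Their poses are not given: they have to be found in the camera images.
- stop: Fixed steel angle bolted to the counter, 260 mm long, 50 mm high. Origin: mid-length of its upright face, at counter level; x points into the stop, away from the parking place; y along it, z up. The parking place lies on its -x side between two flat strips of yellow tape, inner edges at y = -100 and +100 mm, reaching 110 mm out.
- remote: Loose crane remote (belly-box type): orange case 90 mm deep (x), 150 mm wide (y), 50 mm high, 0.45 to 0.8 kg, flat on the counter, too wide to grip. Origin: centre of its underside, z up. Its front (-x, towards the robot) carries the red stop button; its flat rear (+x) goes against the stop. 6 mm high rubber edges and two levers on top.
- remote_back (a point): Point on the remote: the middle of the lower edge of its rear face, 45 mm from the remote's origin along its +x.
- button_face (a point): Centre of the outer face of the red mushroom stop button on the remote's front: 36 mm in diameter, its centre 26 mm above the counter, on the middle of the front face. Its face stands 28 mm out from the case when out, 20 mm when fully in. It is pushed along the remote's +x.
- stop_button (a joint): Travel of the stop button in m: 0 out, 0.008 fully in. It is stiff: it takes about 12 N to move it, more than it takes to slide the unsupported remote over the counter, and it stays where it is pushed (there is no spring back).
- lever_left (a joint): Angle (rad) of the small black lever on top of the remote at mid-depth, 34 mm to +y of its centre: 0 at rest, sprung to the middle, deflected by any push along the remote's x. Head 10 by 18 mm, its top 78 mm above the counter.
- lever_right (a joint): The same for the lever on the remote's -y side.
- carton: Small cardboard carton, 50 by 50 by 40 mm high, 0.2 kg, with a white strip over its top, standing in the parking place in front of the stop. Origin: centre of its underside.
- tray: Green open plastic tray, 160 mm (x) by 150 mm (y) by 45 mm high, walls and floor 4 mm thick, 0.9 kg, on the counter to the left or the right of the parking place. Origin: centre of its underside.
- yellow_bin: Bystander: yellow open-fronted stacking bin beside the parking place, 80 by 70 by 60 mm high. Origin: centre of its underside.
- spray_can: Bystander: blue and white spray can, 52 mm in diameter, 146 mm high, standing on the other side of the parking place. Origin: centre of its underside.
- mug: Bystander: blue mug, 76 mm in diameter, 85 mm high, handle at its +y. Origin: centre of its underside.
- tape_roll: Bystander: brown roll of packing tape lying flat, 84 mm in diameter, 46 mm high. Origin: centre of its underside.
- assortment_case: Bystander: grey assortment case with clear lid, 150 by 140 by 45 mm high, lying on the side opposite to the green tray. Origin: centre of its underside.
- screwdriver: Bystander: red-handled screwdriver lying on the counter, 190 mm long along its x, 26 mm high. Origin: under its middle.
- stapler: Bystander: black and grey stapler, 130 mm long (x), 36 mm wide, 45 mm high. Origin: centre of its underside.
Mind the look-alikes: they are no part of the job. Of the things that look like the tray, the larger one is meant.

How it is judged (in metres and radians):
On the way, in this order (a step that is already met when the one before it is completed fails the run):
1. the carton is in the green tray, let go (x of carton in the frame of tray between -0.065 and 0.065 m and y of carton in the frame of tray between -0.06 and 0.06 m and z of carton in the frame of tray between -0.005 and 0.034 m and contact force between carton and the fingers below 0.1 N and linear speed of carton below 0.03 m/s), for 0.2 s.
2. the remote lies flat against the stop between the tape lines, its stop button still out (x of remote_back in the frame of stop above -0.006 m and y of remote_back in the frame of stop between -0.027 and 0.027 m and angle between the x axis of remote and the x axis of stop, either way round below 0.06 rad and value of joint stop_button below 0.002 m), for 0.1 s.
3. the stop button is pushed fully in while the remote is against the stop (x of remote_back in the frame of stop above -0.006 m and y of remote_back in the frame of stop between -0.027 and 0.027 m and angle between the x axis of remote and the x axis of stop, either way round below 0.06 rad and value of joint stop_button above 0.007 m), for 0.1 s.
At the end, for the whole second after the job is handed in: Carton at rest on the green tray's floor, within 65 by 60 mm of its middle; remote at rest and flat, its rear within 6 mm of the stop and parallel within 0.06 rad, within 27 mm of the parking place's middle line; stop button in by more than 7 of its 8 mm (all of step 3 and x of carton in the frame of tray between -0.065 and 0.065 m and y of carton in the frame of tray between -0.06 and 0.06 m and z of carton in the frame of tray between -0.005 and 0.034 m and angle between remote's own z axis and vertical below 0.05 rad and linear speed of each of remote, carton below 0.01 m/s); the robot touches nothing.
It fails at once if the stop button goes in by more than 3 mm while the remote is more than 10 mm from the stop (value of joint stop_button above 0.003 m and x of remote_back in the frame of stop below -0.01 m).
It fails at once if a lever of the remote is deflected by more than 0.12 rad (value of joint any of lever_left, lever_right above 0.12 rad or value of joint any of lever_left, lever_right below -0.12 rad).
It fails at once if the remote is lifted off the counter by more than 15 mm or tipped by more than 0.2 rad (height (world z) of remote above 0.015 m or angle between remote's own z axis and vertical above 0.2 rad).
It fails at once if a bystander or the tray is shifted by more than 30 mm or tipped over (distance of any of yellow_bin, spray_can, mug, tape_roll, assortment_case, screwdriver, stapler, tray from where it was at the start of the episode above 0.03 m or angle between any of yellow_bin, spray_can, mug, tape_roll, tray's own z axis and vertical above 0.35 rad).
It also fails if it takes over 69 s, if anything falls off the work surface, if the arm or the gripper's body presses on something with over 40 N, if the wrist force passes 120 N, or if a joint passes its speed limit or range.

## Robot

A 6-joint arm with a two-finger parallel gripper is mounted at the origin on the work surface. World frame = base frame: x ahead of the robot, y to its left, z up, the work surface at z = 0. Lengths are in mm, angles in rad, forces in N, time in s.
With the tool pointing down it reaches from about 275 to 750 mm from the base axis. Payload 10.2 kg.
Tool frame: the origin (TCP) lies midway between the tips of the shut fingers; the grasp point (between the pads) lies grasp_offset behind it (grasp_offset is the distance from the TCP to the grasp point, in mm); x points along the fingers, z is the direction in which the jaws open and shut, and the axes are right-handed (so a half turn about x gives the same grasp; the last joint's range is limited). The gripper opens to 85 mm and grips with 20 to 120 N. Pads are 22 mm wide; open, the fingers measure 114 mm over their backs; the gripper's body (76 mm by 85 mm) begins 54 mm behind the grasp point. The pads swing forward as they close: fully open they stand 13 mm farther back than shut.
Start: joints at [-1.509, 0.313, 1.498, -0, 1.331, -0.223], TCP at [147.494, -503.862, 231.294] pointing down, gripper open.
Joint ranges: [-2.94, 2.94], [-0.97, 2.17], [0.19, 2.56], [-1.23, 4.37], [0.02, 3.11], [-2.88, 2.88]. Speed limits (rad/s): [2.39, 2.39, 3.01, 3.14, 3.14, 3.14].

## Interface

Orientations are given as a unit quaternion [w, x, y, z].
In Python, from rig import sense, capture, calibration, finish_job, grasp_offset gives the robot as it stands.
- The arm moves only by the shell command python3 -m jog 'ROWS' [FORCE]. ROWS is JSON, a list of rows, each an object with "linear": the shift along the tool's x, y, z scaled (see below), a list of three; "rotation": the turn, a rotation vector about the tool's x, y, z scaled (see below), a list of three; "grip": the finger opening in mm, from 0 to 85.4. A call has 1 to 20 rows; each row is the pose to reach, as a shift and turn from the pose measured when the call began, along the tool's axes at that moment; what a row does not reach only later rows make up. The controller multiplies each number of a shift by 0.3 m and each number of a turn by 0.5 rad. A row lasts 1/12 s, in which the tool goes at most 41.7 mm and 7.16 degrees, less where a joint would pass 70% of its speed; a pose out of reach is approached as far as the arm can. A call with a number of a shift or a turn outside -1 to 1 is refused whole. A call with a gripper value outside its range is refused whole. The fingers move at their own pace and stop on an object; FORCE is the grip in N (left out, the last holds). Time passes only in rows, so rows that repeat a pose let the fingers close. It gives the time, the measured TCP pose, the force and the opening at its end, in the units of the state.
- sense(): the state, without advancing time (a new reading comes with each control period).
- capture(name): name is "scene" or "top" or "wrist"; returns (picture, depth): 420x560x3 uint8, red, green, blue; 420x560 float32, mm along the optical axis (not along the pixel's ray), 0 where there is no reading.
- calibration(name): a dict with "intrinsics" (3x3 intrinsics, pixels), "world_from_camera" (4x4, takes a point from camera to world coordinates). Camera axes: x right, y up, looking along -z (the intrinsics and any distortion apply to the point x, -y, -z); pixel columns grow to the right and rows downward; lengths in mm; the calibration is good to about 2 mm. The wrist camera is an equidistant fisheye: a pixel r from the principal point sees the ray r / f radians off the axis. A picture is of the moment at which its call begins: read the wrist's pose just before it. calibration takes no time and is no camera call; for the wrist camera it gives the pose at the moment of the call.
- finish_job(): hands the job in, once; it reports no verdict.
The state is a dict: "time_s": time; "joints": joint angles; "dq": joint speeds; "tau": joint torques, N m; "eef_pos": TCP position; "ee_rot": TCP orientation; "force": force on the tool from outside, world axes, zero at the start; "wrist_torque": the same for the moment, N m; "grip_width": opening from 0.0 (shut) to 1.0 (fully open).
Only numpy, scipy, OpenCV 4.12 (cv2) and the standard library are available. Lean on these libraries where they do the work, as an engineer would, in place of code of your own. Each camera call takes 0.05 s, during which the arm holds its last target.

## Working session

There is one attempt and no reset: what is moved stays moved. The work goes in short steps, Python scripts to look and compute and a shell command to move; the robot and the scene stay as the last step left them, time stands still between calls to the robot, and variables do not carry over. Pictures are saved under pics/ and viewed, and the job is handed in when it is done.

```bash
ls; mkdir -p pics; cat > h.py <<'E'
import numpy as np,cv2
from rig import sense,capture,calibration,finish_job,grasp_offset
E
python3 - <<'E'
from h import *
print(sense(),grasp_offset)
for n in("scene","top"):
    c=calibration(n);print(c)
    p,d=capture(n);cv2.imwrite(f"pics/{n}0.png",p[:,:,::-1]);np.savez(f"{n}0.npz",p=p,d=d,K=c["intrinsics"],T=c["world_from_camera"])
E
```

```text
pics
{'time_s': 0.0, 'joints': array([-1.50940826e+00,  3.13465284e-01,  1.49844330e+00,  1.27178610e-05,
        1.33101506e+00, -2.23375167e-01]), 'dq': array([ 0.00057999,  0.00107397,  0.000841  , -0.00050369,  0.00052988,
        0.00220648]), 'tau': array([-5.82662706e-04, -4.12268221e+01, -2.59742314e+01, -1.95150064e-04,
        4.13086731e-03, -2.55658210e-05]), 'eef_pos': array([ 147.47583174, -503.58803899,  230.72492178]), 'ee_rot': array([ 0.56558877,  0.42435208,  0.56619158, -0.42362926]), 'force': array([-0.4467149 , -0.60975184, -0.39683354]), 'wrist_torque': array([ 0.00641152,  0.03861713, -0.00189225]), 'grip_width': 0.9987624655059597} 18.700000000000003
{'intrinsics': array([[459.00982501,   0.        , 284.15248612],
       [  0.        , 459.00982501, 213.37229664],
       [  0.        ,   0.        ,   1.        ]]), 'world_from_camera': array([[ 5.16188383e-01, -4.64128660e-01,  7.19815351e-01,
         1.21678513e+03],
       [ 8.56318612e-01,  2.95738126e-01, -4.23387997e-01,
        -4.11765825e+02],
       [-1.63703394e-02,  8.34939248e-01,  5.50098595e-01,
         5.98026376e+02],
       [ 0.00000000e+00,  0.00000000e+00,  0.00000000e+00,
         1.00000000e+00]])}
{'intrinsics': array([[404.14635534,   0.        , 272.74398355],
       [  0.        , 404.14635534, 211.54282444],
       [  0.        ,   0.        ,   1.        ]]), 'world_from_camera': array([[-1.41928567e-02,  9.93005624e-01, -1.17210892e-01,
         3.95087077e+02],
       [-9.99295701e-01, -1.81588812e-02, -3.28383341e-02,
        -1.25009587e+01],
       [-3.47370691e-02,  1.16662271e-01,  9.92563978e-01,
         1.12016784e+03],
       [ 0.00000000e+00,  0.00000000e+00,  0.00000000e+00,
         1.00000000e+00]])}
```

View pics/scene0.png

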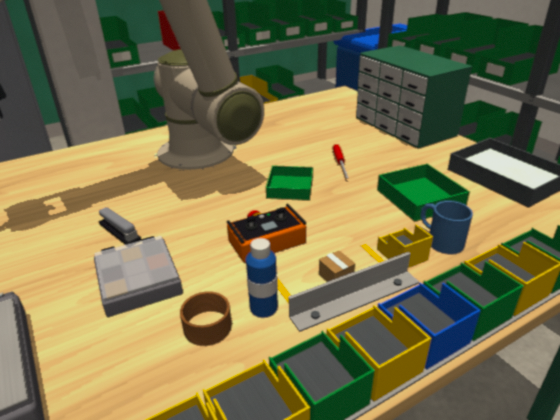

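View pics/top0.png

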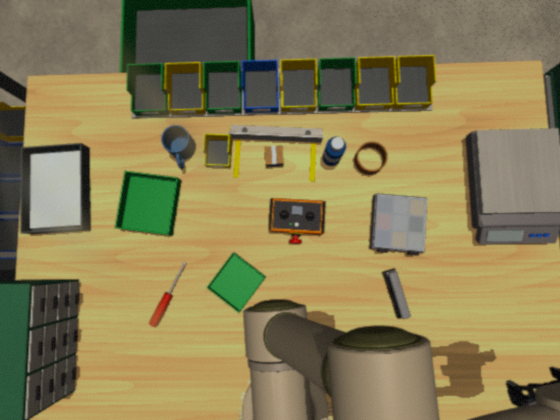

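Candidates for the tray in the top view: the green square at (149,203), and the green square rotated about 45° at (236,281). The tray should be the larger one, which I'll measure. The carton is at (274,156), the remote at (297,215) with its red button at (295,240), and the stop at (276,133).

```bash
cat >> h.py <<'E'
def cloud(f):
    z=np.load(f);p,d,K,T=[z[k] for k in("p","d","K","T")]
    v,u=np.mgrid[:d.shape[0],:d.shape[1]]
    P=np.stack([(u-K[0,2])/K[0,0]*d,-(v-K[1,2])/K[1,1]*d,-d],-1)
    W=P@T[:3,:3].T+T[:3,3];W[d==0]=np.nan
    return p,W,cv2.cvtColor(p,cv2.COLOR_RGB2HSV)
E
python3 - <<'E'
from h import *
p,W,h=cloud("top0.npz")
def box(n,u0,u1,v0,v1,zl,zh,cond=None):
    w=W[v0:v1,u0:u1];m=(w[...,2]>zl)&(w[...,2]<zh)
    if cond is not None:m&=cond(h[v0:v1,u0:u1])
    q=w[m];r=cv2.minAreaRect(q[:,:2].astype(np.float32))
    print(n,len(q),"ctr",np.round(r[0],1),"size",np.round(r[1],1),"ang",round(r[2],2),"z",np.round(np.percentile(q[:,2],[5,50,95]),1))
g=lambda a:(a[...,0]>45)&(a[...,0]<90)&(a[...,1]>120)
box("tableA",200,220,190,210,-30,30)
box("trayL",110,190,165,245,25,60,g); box("trayS",200,275,245,320,10,60,g)
box("trayLall",110,190,165,245,-10,60,g)
box("carton",258,292,142,172,25,55)
box("remote",262,335,192,238,35,62)
box("button",285,306,232,248,8,60,lambda a:((a[...,0]<6)|(a[...,0]>172))&(a[...,1]>150))
box("stop",225,328,120,145,30,70)
box("stopall",225,328,120,145,3,70)
box("bin",200,232,130,170,30,80);box("can",318,350,130,170,60,170)
for n,u0,u1 in(("tapeL",230,245),("tapeR",306,320)):
    box(n,u0,u1,142,185,-10,8,lambda a:(a[...,0]>20)&(a[...,0]<35)&(a[...,1]>190)&(a[...,2]>150))
a=cv2.resize(p[95:265,105:375],None,fx=2.9,fy=2.9,interpolation=cv2.INTER_CUBIC);cv2.imwrite("pics/c1.png",a[:,:,::-1])
E
```

```text
tableA 399 ctr [564.9 201.9] size [55.2 55.5] ang 89.81 z [-2.3  0.9  4.2]
trayL 586 ctr [553.7 367.6] size [149.9 158.7] ang 81.66 z [26.7 42.  48.2]
trayS 218 ctr [336.4 124.8] size [108.5 117. ] ang 52.36 z [13.8 31.4 36.1]
trayLall 3294 ctr [553.8 367.6] size [150.  158.7] ang 81.71 z [ 1.7  6.  45. ]
carton 347 ctr [679.4  19.5] size [52.1 49.7] ang 2.22 z [35.5 40.9 44.6]
remote 1866 ctr [504.3 -39.1] size [149.6 102.5] ang 85.87 z [47.  52.8 57.7]
button 58 ctr [449.3 -35.1] size [26.7 19.1] ang 88.72 z [32.1 41.5 45.1]
stop 442 ctr [731.9  19.8] size [ 36.2 266.8] ang 3.27 z [32.  48.6 57. ]
stopall 1524 ctr [748.   12.6] size [291.   86.6] ang 89.09 z [ 3.4  9.8 52.1]
bin 282 ctr [701.7 174.3] size [72.1 91. ] ang 84.34 z [31.  46.5 62.3]
can 429 ctr [ 676.7 -139.8] size [49.9 49.2] ang 87.33 z [ 72.5 121.2 147.8]
tapeL 169 ctr [678.3 125.1] size [ 13.9 102.5] ang 85.97 z [-1.6  1.8  5.3]
tapeR 178 ctr [666.4 -89.5] size [ 13.1 104.8] ang 86.36 z [-2.4  1.2  4.7]
```

View pics/c1.png

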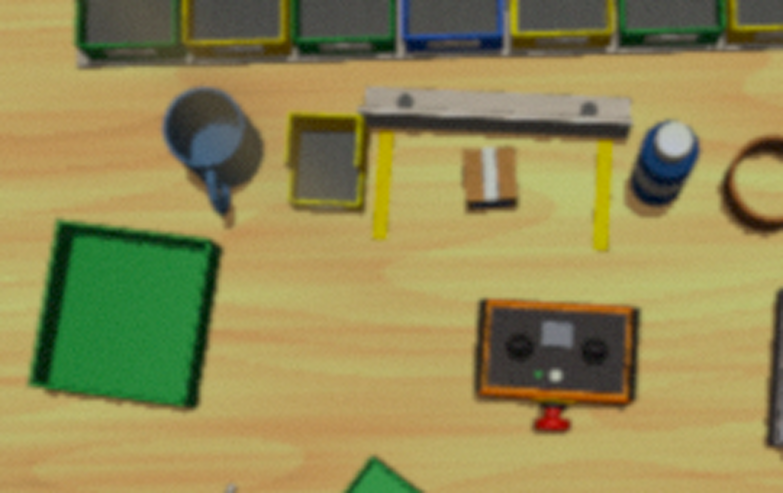

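The piece at (149,203) measures 150×159 mm, so it is the meant tray. The one at (236,281) is only about 110 mm, a look-alike. Next I'll refine the stop, remote and carton poses.

```bash
cat >> h.py <<'E'
from scipy.spatial.transform import Rotation as R
def topfit(f,verbose=True):
    """remote pose from orange/dark top surface, button, stop line"""
    p,W,h=cloud(f)
    return p,W,h
def plan(pos,xdir,zdir):
    """rows numbers for TCP target pos (mm), tool x along xdir, z along zdir"""
    s=sense();q=s["ee_rot"];R0=R.from_quat([q[1],q[2],q[3],q[0]])
    x=np.array(xdir,float);x/=np.linalg.norm(x);z=np.array(zdir,float);z-=x*(z@x);z/=np.linalg.norm(z)
    best=None
    for sg in(1,-1):
        Rt=R.from_matrix(np.stack([x,np.cross(sg*z,x),sg*z],1))
        rv=(R0.inv()*Rt).as_rotvec()
        if best is None or np.linalg.norm(rv)<np.linalg.norm(best):best=rv
    l=R0.inv().apply(np.array(pos)-s["eef_pos"])/300
    print("lin",np.round(l,3),"rot",np.round(best/.5,3))
def st():
    s=sense();q=s["ee_rot"];M=R.from_quat([q[1],q[2],q[3],q[0]]).as_matrix()
    print("t",round(s["time_s"],2),"pos",np.round(s["eef_pos"],1),"x",np.round(M[:,0],3),"z",np.round(M[:,2],3),"F",np.round(s["force"],1),"g",round(s["grip_width"],3),"j",np.round(s["joints"],2))
E
python3 - <<'E'
from h import *
st()
for f,b in(("top0.npz",None),("scene0.npz",None)):
    p,W,h=cloud(f)
    X,Y,Z=W[...,0],W[...,1],W[...,2]
    print(f)
    # table plane
    m=(abs(Z)<12)&(X>420)&(X<640)&(Y<80)&(Y>-100)
    print(" table z",np.median(Z[m]))
    # stop front face top line: in y-bins min x where z>25
    r=[]
    for y in range(-100,131,10):
        k=(Y>y-5)&(Y<y+5)&(X>700)&(X<760)&(Z>30)&(Z<60)
        if k.sum()>3:r.append((y,np.percentile(X[k],10),np.percentile(X[k],50),k.sum()))
    r=np.array(r);
    if len(r)>3:print(" stop p10 fit",np.polyfit(r[:,0],r[:,1],1),"p50",np.polyfit(r[:,0],r[:,2],1),np.round(r[:,3][:4]))
    hh=h.astype(int)
    org=(hh[...,0]>5)&(hh[...,0]<16)&(hh[...,1]>190)&(X>420)&(X<600)&(Y>-150)&(Y<70)&(Z>35)
    c=W[org];rr=cv2.minAreaRect(c[:,:2].astype(np.float32));print(" orange",rr,len(c))
    red=((hh[...,0]<5)|(hh[...,0]>173))&(hh[...,1]>170)&(X>420)&(X<600)&(Y>-150)&(Y<70)
    c=W[red];print(" red",len(c),np.round(np.percentile(c,[2,50,98],axis=0),1))
    k=(X>640)&(X<712)&(Y>-30)&(Y<70)&(Z>33)&(Z<50);c=W[k];print(" carton",cv2.minAreaRect(c[:,:2].astype(np.float32)),np.median(c[:,2]))
p=np.load("top0.npz")["p"];a=cv2.resize(p[185:250,255:340],None,fx=8,fy=8,interpolation=cv2.INTER_CUBIC);cv2.imwrite("pics/c2.png",a[:,:,::-1])
E
```

```text
t 0.1 pos [ 147.5 -503.6  230.8] x [-0.     0.001 -1.   ] z [ 0.281 -0.96  -0.001] F [-0.7 -0.7 -0. ] g 1.002 j [-1.51  0.31  1.5   0.    1.33 -0.22]
top0.npz
 table z 0.7955716917940663
 stop p10 fit [6.46347174e-02 7.23471943e+02] p50 [7.09405681e-02 7.30645904e+02] [19. 16. 16. 16.]
 orange ((496.2142028808594, -39.55608367919922), (136.84898376464844, 114.7851333618164), 85.35951232910156) 203
 red 50 [[439.7 -45.6  31.2]
 [445.1 -35.   42. ]
 [458.6 -24.4  46.1]]
 carton ((679.8169555664062, 19.520694732666016), (51.387699127197266, 49.716121673583984), 2.343937635421753) 40.990719801350906
scene0.npz
 table z -0.1363500910839548
 stop p10 fit [6.96203868e-02 7.26190013e+02] p50 [7.09929937e-02 7.36191037e+02] [56. 52. 57. 54.]
 orange ((499.54913330078125, -43.837669372558594), (144.97805786132812, 119.15887451171875), 86.32830810546875) 662
 red 21 [[441.4 -65.6  33.2]
 [447.4 -45.2  39.8]
 [484.6 -35.4  64.3]]
 carton ((681.2868041992188, 17.815271377563477), (53.33580780029297, 52.079017639160156), 2.489455461502075) 39.74342563070525
```

View pics/c2.png

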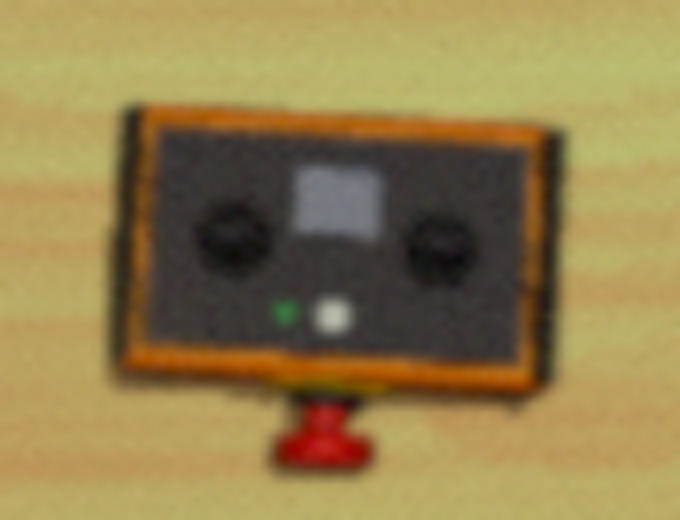

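```bash
python3 -c "
from h import *
plan([680,19,200],[0,0,-1],[-.04,1,0]);print('down to 5:',195/300)"
```

```text
lin [ 0.105  2.193 -1.173] rot [ 0.49  -0.002 -0.   ]
down to 5: 0.65
```

```bash
python3 -m jog '[{"linear":[0.05,1,-0.53],"rotation":[0,0,0],"grip":80},{"linear":[0.05,1,-0.53],"rotation":[0,0,0],"grip":80},{"linear":[0.05,1,-0.53],"rotation":[0,0,0],"grip":80},{"linear":[0.05,1,-0.53],"rotation":[0,0,0],"grip":80},{"linear":[0.05,1,-0.53],"rotation":[0,0,0],"grip":80},{"linear":[0.05,1,-0.53],"rotation":[0,0,0],"grip":80},{"linear":[0.05,1,-0.53],"rotation":[0,0,0],"grip":80},{"linear":[0.05,1,-0.53],"rotation":[0,0,0],"grip":80},{"linear":[0.05,1,-0.53],"rotation":[0,0,0],"grip":80},{"linear":[0.05,1,-0.53],"rotation":[0,0,0],"grip":80}]'
python3 -m jog '[{"linear":[0.05,1,-0.53],"rotation":[0,0,0],"grip":80},{"linear":[0.05,1,-0.53],"rotation":[0,0,0],"grip":80},{"linear":[0.05,1,-0.53],"rotation":[0,0,0],"grip":80},{"linear":[0.05,1,-0.53],"rotation":[0,0,0],"grip":80},{"linear":[0.05,1,-0.53],"rotation":[0,0,0],"grip":80},{"linear":[0.05,1,-0.53],"rotation":[0,0,0],"grip":80},{"linear":[0.05,1,-0.53],"rotation":[0,0,0],"grip":80},{"linear":[0.05,1,-0.53],"rotation":[0,0,0],"grip":80},{"linear":[0.05,1,-0.53],"rotation":[0,0,0],"grip":80},{"linear":[0.05,1,-0.53],"rotation":[0,0,0],"grip":80}]'
python3 -c "
from h import *
st();plan([680,19,200],[0,0,-1],[-.04,1,0])"
```

```text
time_s: 0.93
eef_pos: [391.8, -265.0, 215.7]
ee_rot: [0.566, 0.423, 0.567, -0.422]
force: [-0.0, -0.5, 0.7]
grip_width: 0.937
time_s: 1.77
eef_pos: [634.8, -27.0, 199.8]
ee_rot: [0.566, 0.423, 0.568, -0.422]
force: [-0.1, -1.4, 0.1]
grip_width: 0.937
t 1.77 pos [634.8 -27.  199.8] x [-0.002  0.002 -1.   ] z [ 0.286 -0.958 -0.002] F [-0.1 -1.4  0.1] g 0.937 j [-0.23  0.58  1.17  0.    1.39  1.05]
lin [-0.001  0.188 -0.104] rot [ 0.501 -0.004  0.003]
```

```bash
python3 -m jog '[{"linear":[0,0.188,-0.104],"rotation":[0.5,0,0],"grip":80},{"linear":[0,0.188,-0.104],"rotation":[0.5,0,0],"grip":80},{"linear":[0,0.188,-0.104],"rotation":[0.5,0,0],"grip":80},{"linear":[0,0.188,-0.104],"rotation":[0.5,0,0],"grip":80},{"linear":[0,0.188,-0.104],"rotation":[0.5,0,0],"grip":80}]'
python3 - <<'E'
from h import *
st();plan([680,19,5],[0,0,-1],[-.04,1,0])
c=calibration("wrist");p,d=capture("wrist");cv2.imwrite("pics/w1.png",p[:,:,::-1]);print(c)
np.savez("w1.npz",p=p,d=d,K=c["intrinsics"],T=c["world_from_camera"])
E
```

```text
time_s: 2.18
eef_pos: [679.2, 16.7, 200.0]
ee_rot: [0.509, 0.49, 0.511, -0.49]
force: [0.0, -0.3, -0.7]
grip_width: 0.94
t 2.18 pos [679.2  16.7 200. ] x [-0.002  0.001 -1.   ] z [ 0.04  -0.999 -0.001] F [ 0.  -0.3 -0.7] g 0.94 j [-0.15  0.69  1.    0.    1.46  1.38]
lin [ 0.65   0.005 -0.007] rot [-0.    -0.003  0.005]
{'intrinsics': array([[325.1922621 ,   0.        , 279.00705417],
       [  0.        , 325.1922621 , 207.34609395],
       [  0.        ,   0.        ,   1.        ]]), 'world_from_camera': array([[ 3.95595709e-02,  9.45732467e-01,  3.22529288e-01,
         7.61690132e+02],
       [-9.99214992e-01,  3.81227016e-02,  1.07730984e-02,
         1.93361725e+01],
       [-2.10721889e-03, -3.22702279e-01,  9.46498177e-01,
         3.41038140e+02],
       [ 0.00000000e+00,  0.00000000e+00,  0.00000000e+00,
         1.00000000e+00]])}
```

View pics/w1.png

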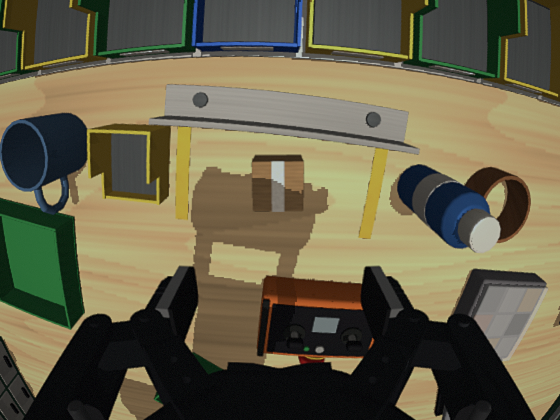

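The wrist view shows the carton at (277,185), between the open fingers and clear of the stop. I'm descending and gripping it.

```bash
python3 -m jog '[{"linear":[0.65,0.005,-0.007],"rotation":[0,0,0],"grip":80},{"linear":[0.65,0.005,-0.007],"rotation":[0,0,0],"grip":80},{"linear":[0.65,0.005,-0.007],"rotation":[0,0,0],"grip":80},{"linear":[0.65,0.005,-0.007],"rotation":[0,0,0],"grip":80},{"linear":[0.65,0.005,-0.007],"rotation":[0,0,0],"grip":80},{"linear":[0.65,0.005,-0.007],"rotation":[0,0,0],"grip":80},{"linear":[0.65,0.005,-0.007],"rotation":[0,0,0],"grip":80},{"linear":[0.65,0.005,-0.007],"rotation":[0,0,0],"grip":30},{"linear":[0.65,0.005,-0.007],"rotation":[0,0,0],"grip":30},{"linear":[0.65,0.005,-0.007],"rotation":[0,0,0],"grip":30},{"linear":[0.65,0.005,-0.007],"rotation":[0,0,0],"grip":30},{"linear":[0.65,0.005,-0.007],"rotation":[0,0,0],"grip":30},{"linear":[0.65,0.005,-0.007],"rotation":[0,0,0],"grip":30},{"linear":[0.65,0.005,-0.007],"rotation":[0,0,0],"grip":30}]' 30
```

```text
time_s: 3.4
eef_pos: [681.6, 18.8, 8.2]
ee_rot: [0.51, 0.491, 0.509, -0.489]
force: [-1.4, -1.5, 7.2]
grip_width: 0.582
```

```bash
python3 -c "
from h import *
st();plan([680,19,120],[0,0,-1],[-.04,1,0]);plan([554,368,120],[0,0,-1],[0.08,1,0])"
```

```text
t 3.4 pos [681.6  18.8   8.2] x [ 0.002  0.    -1.   ] z [ 0.04  -0.999 -0.   ] F [-1.4 -1.5  7.2] g 0.582 j [-0.14  0.88  1.18  0.    1.09  1.39]
lin [-0.373 -0.004 -0.001] rot [-0.001 -0.001 -0.005]
lin [-0.373 -0.378 -1.18 ] rot [ 0.239 -0.001 -0.005]
```

```bash
python3 -m jog '[{"linear":[-0.4,0,0],"rotation":[0,0,0],"grip":30},{"linear":[-0.5,0,0],"rotation":[0,0,0],"grip":30},{"linear":[-0.5,0,0],"rotation":[0,0,0],"grip":30},{"linear":[-0.5,0,0],"rotation":[0,0,0],"grip":30},{"linear":[-0.5,-0.2,-0.5],"rotation":[0,0,0],"grip":30},{"linear":[-0.5,-0.35,-1],"rotation":[0.1,0,0],"grip":30},{"linear":[-0.5,-0.35,-1],"rotation":[0.1,0,0],"grip":30},{"linear":[-0.5,-0.35,-1],"rotation":[0.1,0,0],"grip":30},{"linear":[-0.5,-0.35,-1],"rotation":[0.1,0,0],"grip":30},{"linear":[-0.5,-0.35,-1],"rotation":[0.1,0,0],"grip":30},{"linear":[-0.5,-0.35,-1],"rotation":[0.1,0,0],"grip":30},{"linear":[-0.5,-0.35,-1],"rotation":[0.1,0,0],"grip":30},{"linear":[-0.5,-0.35,-1],"rotation":[0.1,0,0],"grip":30}]'
python3 -c "
from h import *
st();plan([554,368,60],[0,0,-1],[0.08,1,0]);plan([554,368,13],[0,0,-1],[0.08,1,0])"
```

```text
time_s: 4.48
eef_pos: [561.8, 319.3, 159.2]
ee_rot: [0.499, 0.502, 0.499, -0.5]
force: [0.3, -0.6, -1.5]
grip_width: 0.584
t 4.48 pos [561.8 319.3 159.2] x [ 0.003  0.002 -1.   ] z [-0.004 -1.    -0.002] F [ 0.3 -0.6 -1.5] g 0.584 j [0.34 0.64 1.2  0.   1.31 1.91]
lin [ 0.331 -0.028 -0.162] rot [ 0.151 -0.005 -0.006]
lin [ 0.488 -0.028 -0.161] rot [ 0.151 -0.005 -0.006]
```

```bash
python3 -m jog '[{"linear":[0,-0.028,-0.162],"rotation":[0.15,0,0],"grip":30},{"linear":[0,-0.028,-0.162],"rotation":[0.15,0,0],"grip":30},{"linear":[0.2,-0.028,-0.162],"rotation":[0.15,0,0],"grip":30},{"linear":[0.3,-0.028,-0.162],"rotation":[0.15,0,0],"grip":30},{"linear":[0.4,-0.028,-0.162],"rotation":[0.15,0,0],"grip":30},{"linear":[0.45,-0.028,-0.162],"rotation":[0.15,0,0],"grip":30},{"linear":[0.48,-0.028,-0.162],"rotation":[0.15,0,0],"grip":30},{"linear":[0.485,-0.028,-0.162],"rotation":[0.15,0,0],"grip":30},{"linear":[0.485,-0.028,-0.162],"rotation":[0.15,0,0],"grip":30}]'
python3 -c "
from h import *
st()"
```

```text
time_s: 5.23
eef_pos: [555.0, 368.2, 15.2]
ee_rot: [0.48, 0.522, 0.479, -0.517]
force: [0.2, 0.2, -1.0]
grip_width: 0.58
t 5.23 pos [555.  368.2  15.2] x [ 0.005  0.003 -1.   ] z [-0.079 -0.997 -0.003] F [ 0.2  0.2 -1. ] g 0.58 j [0.41 0.83 1.24 0.   1.06 2.06]
```

```bash
python3 -m jog '[{"linear":[0.008,0,0],"rotation":[0,0,0],"grip":30},{"linear":[0.008,0,0],"rotation":[0,0,0],"grip":65},{"linear":[0.008,0,0],"rotation":[0,0,0],"grip":70},{"linear":[0.008,0,0],"rotation":[0,0,0],"grip":70},{"linear":[0.008,0,0],"rotation":[0,0,0],"grip":70},{"linear":[0.008,0,0],"rotation":[0,0,0],"grip":70},{"linear":[-0.1,0,0],"rotation":[0,0,0],"grip":70},{"linear":[-0.3,0,0],"rotation":[0,0,0],"grip":70},{"linear":[-0.5,0,0],"rotation":[0,0,0],"grip":70},{"linear":[-0.6,0,0],"rotation":[0,0,0],"grip":70},{"linear":[-0.6,0,0],"rotation":[0,0,0],"grip":70},{"linear":[-0.6,0,0],"rotation":[0,0,0],"grip":70}]'
python3 - <<'E'
from h import *
st()
n="top";c=calibration(n)
p,d=capture(n);cv2.imwrite(f"pics/top1.png",p[:,:,::-1]);np.savez("top1.npz",p=p,d=d,K=c["intrinsics"],T=c["world_from_camera"])
n="scene";c=calibration(n)
p,d=capture(n);cv2.imwrite(f"pics/scene1.png",p[:,:,::-1]);np.savez("scene1.npz",p=p,d=d,K=c["intrinsics"],T=c["world_from_camera"])
E
```

```text
time_s: 6.23
eef_pos: [555.8, 368.6, 202.3]
ee_rot: [0.482, 0.525, 0.478, -0.514]
force: [-0.1, 0.3, -0.1]
grip_width: 0.819
t 6.23 pos [555.8 368.6 202.3] x [ 0.015  0.007 -1.   ] z [-0.079 -0.997 -0.009] F [-0.1  0.3 -0.1] g 0.819 j [0.41 0.65 1.07 0.   1.41 2.06]
```

View pics/scene1.png

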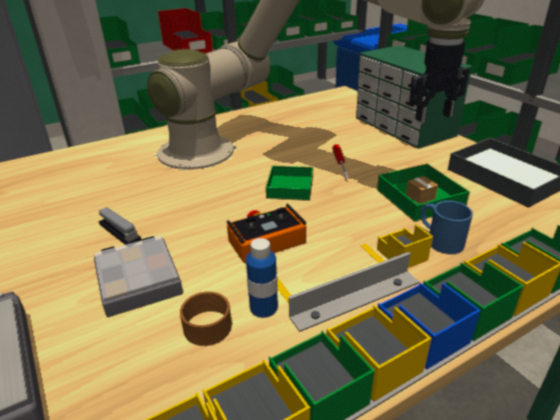

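View pics/top1.png

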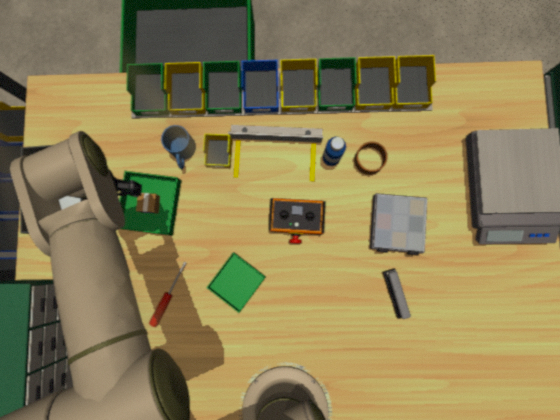

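The carton is in the large green tray (top view (148,203)). Next I'll work out the side push, using two finger contacts on the remote's -y face, to bring it onto the middle line.

```bash
cat > rem.py <<'E'
from h import *
def rem(f):
    p,W,h=cloud(f);X,Y,Z=W[...,0],W[...,1],W[...,2]
    hh=h.astype(int)
    roi=(X>400)&(X<740)&(Y>-160)&(Y<120)
    red=((hh[...,0]<5)|(hh[...,0]>173))&(hh[...,1]>170)&roi&(Z>25)&(Z<50)
    top=roi&(Z>43)&(Z<62)&(hh[...,2]<120)&(hh[...,1]<90)&(X<680) # dark panel
    n,l,s,c=cv2.connectedComponentsWithStats(top.astype(np.uint8));i=1+np.argmax(s[1:,4])
    q=W[l==i];r=cv2.minAreaRect(q[:,:2].astype(np.float32))
    print(f,"panel",np.round(r[0],1),np.round(r[1],1),round(r[2],2),len(q),"mean",np.round(np.nanmean(q,0),1))
    c=W[red];print(" red med",np.round(np.median(c,0),1),"xmin",np.round(np.percentile(c[:,0],5),1),len(c))
    m=np.nanmean(q,0)[:2]
    u=np.array([.998,-.066]);v=np.array([.066,.998]);o=np.array([726,14.2])
    print(" panel ctr in stop frame",np.round([(m-o)@u,(m-o)@v],1))
    tp=(hh[...,0]>20)&(hh[...,0]<35)&(hh[...,1]>190)&(hh[...,2]>150)&(abs(Z)<8)&(X>600)&(X<730)
    for a,b in((90,150),(-120,-60)):
        k=tp&(Y>a)&(Y<b);c=W[k];print("  tape",len(c),np.round(np.median(c,0),1),np.polyfit(c[:,0],c[:,1],1).round(3))
if __name__=="__main__":
    import sys
    for f in sys.argv[1:]:rem(f)
E
python3 rem.py top1.npz scene1.npz
python3 -c "
from h import *
plan([512,-175,150],[0,0,-1],[.998,-.066,0])"
```

```text
top1.npz panel [509.9 -40.6] [120.2  69.8] 85.64 1036 mean [509.2 -40.6  53.3]
 red med [445.1 -35.   41.7] xmin 439.6 49
 panel ctr in stop frame [-212.8  -69. ]
  tape 169 [680.1 124.2   1.3] [-6.80000e-02  1.71093e+02]
  tape 178 [664.4 -89.4   1.6] [ -0.062 -47.917]
scene1.npz panel [512.2 -42.6] [119.1  67.9] 85.25 831 mean [515.8 -46.5  52.6]
 red med [447.  -44.2  40.2] xmin 443.1 21
 panel ctr in stop frame [-205.7  -74.4]
  tape 132 [660.5 125.1   0.7] [-7.40000e-02  1.73716e+02]
  tape 122 [ 6.603e+02 -8.960e+01  3.000e-01] [-0.195 39.154]
lin [0.145 0.003 1.815] rot [ 3.115e+00 -1.600e-02 -3.000e-03]
```

```bash
python3 -m jog '[{"linear":[0,0,1],"rotation":[-1,0,0],"grip":45},{"linear":[0,0,1],"rotation":[-1,0,0],"grip":45},{"linear":[0,0,1],"rotation":[-1,0,0],"grip":45},{"linear":[0,0,1],"rotation":[-1,0,0],"grip":45},{"linear":[0,0,1],"rotation":[-1,0,0],"grip":45},{"linear":[0,0,1],"rotation":[-1,0,0],"grip":45},{"linear":[0,0,1],"rotation":[-1,0,0],"grip":45},{"linear":[0,0,1],"rotation":[-1,0,0],"grip":45},{"linear":[0,0,1],"rotation":[-1,0,0],"grip":45},{"linear":[0,0,1],"rotation":[-1,0,0],"grip":45}]'
python3 -c "
from h import *
st();plan([512,-175,150],[0,0,-1],[-.998,.066,0])"
```

```text
time_s: 7.17
eef_pos: [529.9, 68.5, 193.5]
ee_rot: [0.594, 0.387, 0.593, -0.383]
force: [0.2, 1.3, -0.1]
grip_width: 0.53
t 7.17 pos [529.9  68.5 193.5] x [ 0.004  0.004 -1.   ] z [ 0.407 -0.913 -0.002] F [ 0.2  1.3 -0.1] g 0.53 j [-0.09  0.36  1.53  0.    1.24  1.06]
lin [ 0.141 -0.386  0.718] rot [-2.171  0.003 -0.012]
```

```bash
python3 -m jog '[{"linear":[0.1,-0.39,0.72],"rotation":[-1,0,0],"grip":45},{"linear":[0.1,-0.39,0.72],"rotation":[-1,0,0],"grip":45},{"linear":[0.1,-0.39,0.72],"rotation":[-1,0,0],"grip":45},{"linear":[0.1,-0.39,0.72],"rotation":[-1,0,0],"grip":45},{"linear":[0.1,-0.39,0.72],"rotation":[-1,0,0],"grip":45},{"linear":[0.1,-0.39,0.72],"rotation":[-1,0,0],"grip":45},{"linear":[0.1,-0.39,0.72],"rotation":[-1,0,0],"grip":45}]'
python3 -m jog '[{"linear":[0,0,0],"rotation":[-1,0,0],"grip":45},{"linear":[0,0,0],"rotation":[-1,0,0],"grip":45},{"linear":[0,0,0],"rotation":[-1,0,0],"grip":45},{"linear":[0,0,0],"rotation":[-1,0,0],"grip":45},{"linear":[0,0,0],"rotation":[-1,0,0],"grip":45},{"linear":[0,0,0],"rotation":[-1,0,0],"grip":45}]'
python3 -c "
from h import *
st();plan([511,-160,14],[0,0,-1],[.998,-.066,0])"
```

```text
time_s: 7.75
eef_pos: [510.6, -179.0, 160.8]
ee_rot: [0.67, 0.228, 0.669, -0.225]
force: [-0.2, -0.1, 0.2]
grip_width: 0.527
time_s: 8.25
eef_pos: [511.0, -177.8, 160.2]
ee_rot: [0.705, 0.057, 0.705, -0.053]
force: [-0.3, 0.7, -0.6]
grip_width: 0.523
t 8.25 pos [ 511.  -177.8  160.2] x [ 0.002  0.005 -1.   ] z [ 0.988 -0.154  0.001] F [-0.3  0.7 -0.6] g 0.523 j [-0.55  0.41  1.55  0.01  1.18 -0.4 ]
lin [ 0.488  0.056 -0.009] rot [-0.178  0.002 -0.01 ]
```

```bash
python3 -c "
from h import *
plan([502,-165,14],[0,0,-1],[.998,-.066,0])"
```

```text
lin [ 0.487  0.035 -0.037] rot [-0.178  0.002 -0.01 ]
```

```bash
python3 -m jog '[{"linear":[0.1,0.035,-0.037],"rotation":[-0.178,0,-0.01],"grip":45},{"linear":[0.25,0.035,-0.037],"rotation":[-0.178,0,-0.01],"grip":45},{"linear":[0.35,0.035,-0.037],"rotation":[-0.178,0,-0.01],"grip":45},{"linear":[0.42,0.035,-0.037],"rotation":[-0.178,0,-0.01],"grip":45},{"linear":[0.487,0.035,-0.037],"rotation":[-0.178,0,-0.01],"grip":45},{"linear":[0.487,0.035,-0.037],"rotation":[-0.178,0,-0.01],"grip":45},{"linear":[0.487,0.035,-0.037],"rotation":[-0.178,0,-0.01],"grip":45}]'
python3 - <<'E'
from h import *
st()
c=calibration("wrist");p,d=capture("wrist");cv2.imwrite("pics/w2.png",p[:,:,::-1])
n="scene";p,d=capture(n);cv2.imwrite(f"pics/scene2.png",cv2.resize(p[160:330,120:400],None,fx=2.8,fy=2.8)[:,:,::-1])
E
```

```text
time_s: 8.83
eef_pos: [501.8, -164.3, 13.8]
ee_rot: [0.707, 0.024, 0.707, -0.024]
force: [-0.1, -0.5, 1.0]
grip_width: 0.525
t 8.83 pos [ 501.8 -164.3   13.8] x [-0.     0.001 -1.   ] z [ 0.998 -0.068 -0.   ] F [-0.1 -0.5  1. ] g 0.525 j [-0.54  0.6   1.71  0.    0.84 -0.47]
```

View pics/w2.png

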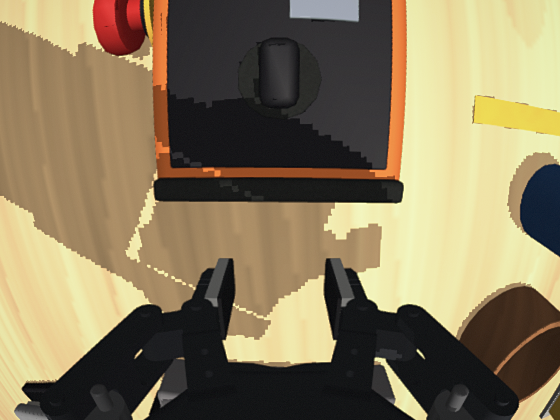

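View pics/scene2.png

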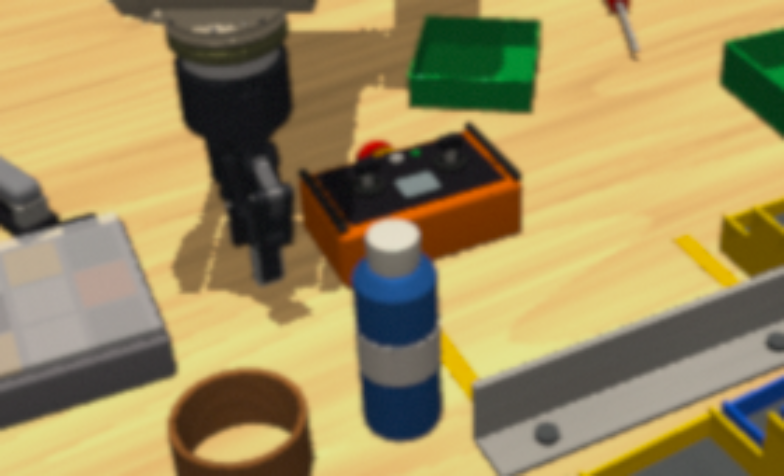

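The wrist view shows the fingertips at (230,300) and (335,300), centred on the remote's side face (155–403, row 190). I'm pushing along +y.

```bash
python3 -m jog '[{"linear":[0,0.08,0],"rotation":[0,0,0],"grip":45},{"linear":[0,0.11,0],"rotation":[0,0,0],"grip":45},{"linear":[0,0.13,0],"rotation":[0,0,0],"grip":45},{"linear":[0,0.15,0],"rotation":[0,0,0],"grip":45},{"linear":[0,0.17,0],"rotation":[0,0,0],"grip":45},{"linear":[0,0.19,0],"rotation":[0,0,0],"grip":45},{"linear":[0,0.21,0],"rotation":[0,0,0],"grip":45},{"linear":[0,0.23,0],"rotation":[0,0,0],"grip":45},{"linear":[0,0.25,0],"rotation":[0,0,0],"grip":45}]'
python3 - <<'E'
from h import *
st()
c=calibration("wrist");p,d=capture("wrist");cv2.imwrite("pics/w3.png",p[:,:,::-1])
n="scene";c=calibration(n)
p,d=capture(n);np.savez("scene3.npz",p=p,d=d,K=c["intrinsics"],T=c["world_from_camera"])
n="top";c=calibration(n)
p,d=capture(n);np.savez("top3.npz",p=p,d=d,K=c["intrinsics"],T=c["world_from_camera"]);cv2.imwrite(f"pics/top3.png",p[:,:,::-1])
E
python3 rem.py scene3.npz
```

```text
time_s: 9.68
eef_pos: [508.7, -91.3, 16.4]
ee_rot: [0.709, 0.023, 0.705, -0.025]
force: [-0.3, -5.9, 5.1]
grip_width: 0.53
t 9.68 pos [508.7 -91.3  16.4] x [ 0.006 -0.003 -1.   ] z [ 0.998 -0.067  0.006] F [-0.3 -5.9  5.1] g 0.53 j [-0.4   0.57  1.75 -0.    0.82 -0.34]
scene3.npz panel [513.5  -5.3] [117.6  69. ] 85.54 674 mean [520.9  -2.6  52.7]
 red med [449.4  -7.9  40.3] xmin 444.6 25
 panel ctr in stop frame [-203.5  -30.3]
  tape 133 [6.597e+02 1.254e+02 4.000e-01] [-7.00000e-02  1.71613e+02]
  tape 122 [ 6.596e+02 -8.990e+01  5.000e-01] [-0.192 36.597]
```

View pics/w3.png

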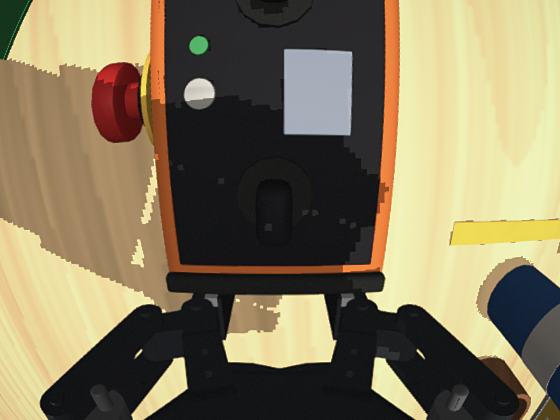

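```bash
python3 -m jog '[{"linear":[0.005,0.03,0],"rotation":[0,0,0],"grip":45},{"linear":[0.005,0.05,0],"rotation":[0,0,0],"grip":45},{"linear":[0.005,0.07,0],"rotation":[0,0,0],"grip":45},{"linear":[0.005,0.09,0],"rotation":[0,0,0],"grip":45},{"linear":[0.005,0.105,0],"rotation":[0,0,0],"grip":45},{"linear":[0.005,0.11,0],"rotation":[0,0,0],"grip":45}]'
python3 - <<'E'
from h import *
st()
n="scene";c=calibration(n)
p,d=capture(n);np.savez("scene4.npz",p=p,d=d,K=c["intrinsics"],T=c["world_from_camera"])
E
python3 -m jog '[{"linear":[0,-0.05,0],"rotation":[0,0,0],"grip":45},{"linear":[0,-0.15,0],"rotation":[0,0,0],"grip":45},{"linear":[-0.3,-0.15,0],"rotation":[0,0,0],"grip":60},{"linear":[-0.5,-0.15,0],"rotation":[0,0,0],"grip":80},{"linear":[-0.5,-0.15,0],"rotation":[0,0,0],"grip":85},{"linear":[-0.5,-0.15,0],"rotation":[0,0,0],"grip":85},{"linear":[-0.5,-0.15,0],"rotation":[0,0,0],"grip":85}]'
python3 - <<'E'
from h import *
st()
n="scene";c=calibration(n)
p,d=capture(n);np.savez("scene5.npz",p=p,d=d,K=c["intrinsics"],T=c["world_from_camera"])
n="top";c=calibration(n)
p,d=capture(n);np.savez("top5.npz",p=p,d=d,K=c["intrinsics"],T=c["world_from_camera"]);cv2.imwrite(f"pics/top5.png",p[:,:,::-1])
E
python3 rem.py scene4.npz scene5.npz top5.npz
```

```text
time_s: 10.33
eef_pos: [510.0, -56.7, 14.1]
ee_rot: [0.708, 0.023, 0.706, -0.024]
force: [-0.4, -4.8, 1.0]
grip_width: 0.524
t 10.33 pos [510.  -56.7  14.1] x [ 0.003 -0.001 -1.   ] z [ 0.998 -0.066  0.003] F [-0.4 -4.8  1. ] g 0.524 j [-0.34  0.57  1.76  0.    0.81 -0.27]
time_s: 10.97
eef_pos: [508.4, -101.9, 169.3]
ee_rot: [0.711, 0.022, 0.703, -0.025]
force: [0.4, 1.2, -0.4]
grip_width: 0.996
t 10.97 pos [ 508.4 -101.9  169.3] x [ 0.011 -0.004 -1.   ] z [ 0.998 -0.066  0.011] F [ 0.4  1.2 -0.4] g 0.996 j [-0.42  0.35  1.62  0.    1.16 -0.36]
scene4.npz panel [516.2  26.8] [119.2  67.4] 86.2 626 mean [523.3  32.4  52.7]
 red med [452.1  24.2  38.8] xmin 449.2 20
 panel ctr in stop frame [-203.5    4.8]
  tape 132 [6.598e+02 1.251e+02 4.000e-01] [-6.60000e-02  1.68967e+02]
  tape 123 [ 6.59e+02 -8.94e+01  5.00e-01] [-0.196 39.298]
scene5.npz panel [517.4  20.5] [131.6  72.8] 87.72 791 mean [520.2  19.9  52.6]
 red med [452.7  24.5  38.8] xmin 447.3 21
 panel ctr in stop frame [-205.8   -7.9]
  tape 132 [6.609e+02 1.250e+02 5.000e-01] [-7.20000e-02  1.72839e+02]
  tape 122 [ 6.589e+02 -8.940e+01  3.000e-01] [-0.194 37.881]
top5.npz panel [514.7  29.6] [118.5  69.1] 86.4 885 mean [515.7  34.6  53.3]
 red med [449.   34.2  41.5] xmin 446.0 31
 panel ctr in stop frame [-211.3    6.5]
  tape 170 [679.5 124.5   1.6] [-6.80000e-02  1.70994e+02]
  tape 77 [696.9 -91.6   1.2] [ -0.091 -27.851]
```

View pics/top5.png

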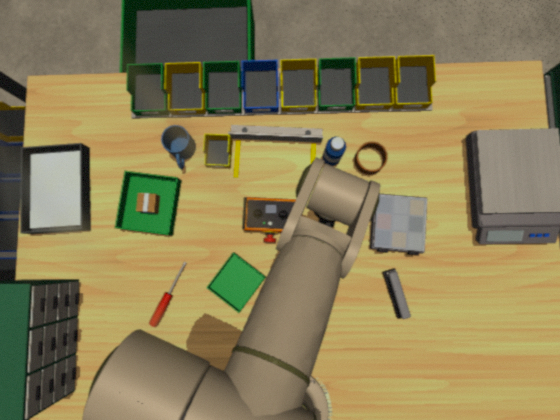

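The top view shows the remote at (268,215) now centred on the parking place. Next I'll turn the gripper a quarter turn and straddle the button for the front push.

```bash
python3 -c "
from h import *
plan([437,34,160],[0,0,-1],[-.066,-.998,0])"
```

```text
lin [ 0.013  0.434 -0.261] rot [ 3.141  0.005 -0.006]
```

```bash
python3 -m jog '[{"linear":[0.01,0.43,-0.26],"rotation":[1,0,0],"grip":70},{"linear":[0.01,0.43,-0.26],"rotation":[1,0,0],"grip":70},{"linear":[0.01,0.43,-0.26],"rotation":[1,0,0],"grip":70},{"linear":[0.01,0.43,-0.26],"rotation":[1,0,0],"grip":70},{"linear":[0.01,0.43,-0.26],"rotation":[1,0,0],"grip":70}]'
python3 -m jog '[{"linear":[0,0,0],"rotation":[1,0,0],"grip":70},{"linear":[0,0,0],"rotation":[1,0,0],"grip":70},{"linear":[0,0,0],"rotation":[1,0,0],"grip":70},{"linear":[0,0,0],"rotation":[1,0,0],"grip":70},{"linear":[0,0,0],"rotation":[1,0,0],"grip":70}]'
python3 -m jog '[{"linear":[0,0,0],"rotation":[1,0,0],"grip":70},{"linear":[0,0,0],"rotation":[1,0,0],"grip":70},{"linear":[0,0,0],"rotation":[1,0,0],"grip":70},{"linear":[0,0,0],"rotation":[1,0,0],"grip":70},{"linear":[0,0,0],"rotation":[1,0,0],"grip":70}]'
python3 - <<'E'
from h import *
st();plan([437,34,130],[0,0,-1],[-.066,-.998,0])
n="top";c=calibration(n)
p,d=capture(n);np.savez("top6.npz",p=p,d=d,K=c["intrinsics"],T=c["world_from_camera"]);cv2.imwrite(f"pics/top6.png",p[:,:,::-1])
p,d=capture("wrist");cv2.imwrite("pics/w6.png",p[:,:,::-1])
E
python3 rem.py top6.npz
```

```text
time_s: 11.48
eef_pos: [433.7, 36.7, 158.9]
ee_rot: [0.678, 0.2, 0.679, -0.199]
force: [0.2, -0.5, -0.6]
grip_width: 0.82
time_s: 11.9
eef_pos: [433.1, 36.7, 157.5]
ee_rot: [0.605, 0.362, 0.609, -0.362]
force: [0.3, -0.1, -0.6]
grip_width: 0.819
time_s: 12.32
eef_pos: [432.7, 36.6, 156.5]
ee_rot: [-0.496, -0.5, -0.502, 0.502]
force: [0.6, -0.2, -0.2]
grip_width: 0.816
t 12.32 pos [432.7  36.6 156.5] x [-0.007  0.003 -1.   ] z [-0.005 -1.    -0.003] F [ 0.6 -0.2 -0.2] g 0.816 j [-0.19  0.2   1.86  0.    1.09  1.39]
lin [0.088 0.015 0.009] rot [ 0.123 -0.006  0.014]
top6.npz panel [529.4  27.9] [121.   45.1] 81.31 485 mean [532.4  24.7  53.4]
  return _methods._mean(a, axis=axis, dtype=dtype,
  ret = um.true_divide(
Traceback (most recent call last):
  File "rem.py", line 20, in <module>
    for f in sys.argv[1:]:rem(f)
                          ~~~^^^
  File "rem.py", line 11, in rem
    c=W[red];print(" red med",np.round(np.median(c,0),1),"xmin",np.round(np.percentile(c[:,0],5),1),len(c))
                                                                         ~~~~~~~~~~~~~^^^^^^^^^^
IndexError: index -1 is out of bounds for axis 0 with size 0
```

View pics/w6.png

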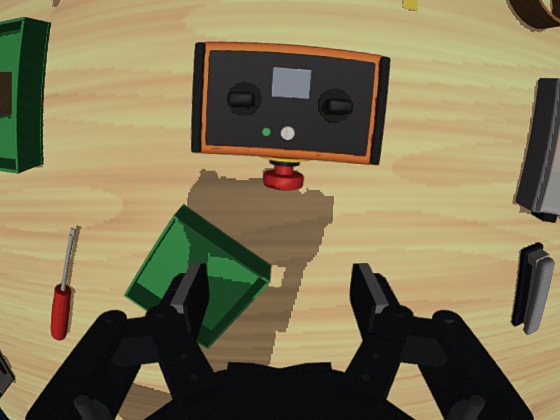

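```bash
cat >> h.py <<'E'
def wcloud(p,d,K,T):
    v,u=np.mgrid[:d.shape[0],:d.shape[1]]
    a=u-K[0,2];b=v-K[1,2];r=np.hypot(a,b)+1e-9;th=r/K[0,0];t=np.tan(th)
    P=np.stack([a/r*t*d,-b/r*t*d,-d],-1)
    W=P@T[:3,:3].T+T[:3,3];W[d==0]=np.nan
    return p,W,cv2.cvtColor(p,cv2.COLOR_RGB2HSV)
def wrist(save):
    c=calibration("wrist");p,d=capture("wrist");cv2.imwrite(save,p[:,:,::-1]);return wcloud(p,d,c["intrinsics"],c["world_from_camera"])
E
cat > wr.py <<'E'
from h import *
import sys
st()
p,W,h=wrist(sys.argv[1]);X,Y,Z=W[...,0],W[...,1],W[...,2];hh=h.astype(int)
red=((hh[...,0]<5)|(hh[...,0]>173))&(hh[...,1]>170)&(Y<110)&(Z>5)&(Z<50)
c=W[red]
if len(c):print("red n",len(c),"med",np.round(np.median(c,0),1),"x5",np.round(np.percentile(c[:,0],[2,98]),1),"y",np.round(np.percentile(c[:,1],[2,98]),1))
org=(hh[...,0]>5)&(hh[...,0]<16)&(hh[...,1]>190)&(Z>40)&(Z<60)&(X>420)&(Y<130)&(Y>-110)
q=W[org];r=cv2.minAreaRect(q[:,:2].astype(np.float32));print("orange",np.round(r[0],1),np.round(r[1],1),round(r[2],2),len(q))
# front edge fit: for y-bins min x
e=[]
for y in range(-50,120,5):
    k=org&(abs(Y-y)<3)
    if k.sum()>5:e.append((y,np.percentile(X[k],3),np.percentile(X[k],97)))
e=np.array(e);print("front fit",np.polyfit(e[:,0],e[:,1],1).round(3),"rear",np.polyfit(e[:,0],e[:,2],1).round(3))
m=(abs(Z)<8)&(X>400);print("table",np.nanmedian(Z[m]))
k=(Z>25)&(Z<54)&(X>690)&(X<760)&(hh[...,1]<60)
s=[]
for y in range(-90,120,10):
    kk=k&(abs(Y-y)<4)
    if kk.sum()>5:s.append((y,np.percentile(X[kk],5)))
s=np.array(s)
if len(s)>4:print("stop",np.polyfit(s[:,0],s[:,1],1).round(3),len(s))
E
python3 wr.py pics/w7.png
python3 -c "
from h import *
plan([437,34,12],[0,0,-1],[-.066,-.998,0])"
```

```text
t 12.42 pos [432.8  36.7 156.8] x [-0.006  0.003 -1.   ] z [ 0.002 -1.    -0.003] F [ 0.1 -0.5 -0.4] g 0.821 j [-0.19  0.2   1.86  0.    1.09  1.38]
red n 741 med [451.6  33.5  37. ] x5 [443.3 459.6] y [18.3 48.6]
orange [514.1  29. ] [135.2  88.9] 86.08 1203
front fit [4.00000e-03 4.72325e+02] rear [-5.30000e-02  5.56656e+02]
table -1.3069425243662636
lin [0.483 0.017 0.01 ] rot [ 0.136 -0.006  0.012]
```

```bash
python3 -m jog '[{"linear":[0.1,0.017,0.01],"rotation":[0.136,0,0.01],"grip":70},{"linear":[0.23,0.017,0.01],"rotation":[0.136,0,0.01],"grip":70},{"linear":[0.34,0.017,0.01],"rotation":[0.136,0,0.01],"grip":70},{"linear":[0.42,0.017,0.01],"rotation":[0.136,0,0.01],"grip":70},{"linear":[0.483,0.017,0.01],"rotation":[0.136,0,0.01],"grip":70},{"linear":[0.483,0.017,0.01],"rotation":[0.136,0,0.01],"grip":70}]'
python3 wr.py pics/w8.png
```

```text
time_s: 12.97
eef_pos: [435.0, 34.4, 9.0]
ee_rot: [-0.481, -0.514, -0.487, 0.516]
force: [-0.4, -0.6, -0.2]
grip_width: 0.823
t 12.97 pos [435.   34.4   9. ] x [-0.008  0.004 -1.   ] z [-0.062 -0.998 -0.004] F [-0.4 -0.6 -0.2] g 0.823 j [-0.19  0.46  1.98  0.    0.71  1.44]
red n 3275 med [452.4  33.   36.6] x5 [443.8 458. ] y [17.7 48.4]
orange [514.2  28.8] [136.7  87. ] 86.15 2218
front fit [1.80000e-02 4.72182e+02] rear [3.70000e-02 5.18877e+02]
table -1.3583341853330069
```

View pics/w8.png

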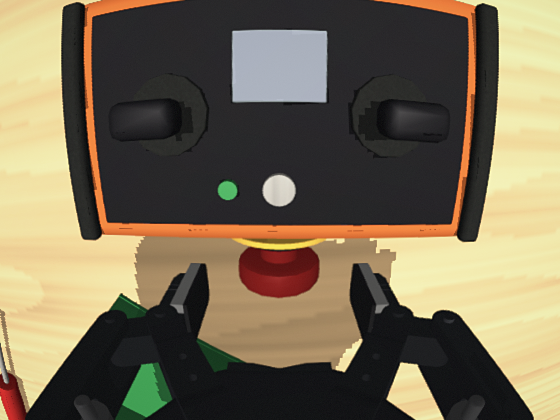

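The wrist view shows the button at (280,270), midway between the open fingers at (190,300) and (365,300), and the levers clear. I'm pushing forward.

```bash
python3 -m jog '[{"linear":[-0.01,0.04,0],"rotation":[0,0,0],"grip":70},{"linear":[-0.01,0.07,0],"rotation":[0,0,0],"grip":70},{"linear":[-0.01,0.095,0],"rotation":[0,0,0],"grip":70},{"linear":[-0.01,0.12,0],"rotation":[0,0,0],"grip":70},{"linear":[-0.01,0.145,0],"rotation":[0,0,0],"grip":70},{"linear":[-0.01,0.17,0],"rotation":[0,0,0],"grip":70},{"linear":[-0.01,0.195,0],"rotation":[0,0,0],"grip":70},{"linear":[-0.01,0.22,0],"rotation":[0,0,0],"grip":70},{"linear":[-0.01,0.245,0],"rotation":[0,0,0],"grip":70},{"linear":[-0.01,0.27,0],"rotation":[0,0,0],"grip":70}]'
python3 wr.py pics/w9.png
python3 - <<'E'
from h import *
n="scene";c=calibration(n)
p,d=capture(n);np.savez("scene9.npz",p=p,d=d,K=c["intrinsics"],T=c["world_from_camera"])
E
python3 rem.py scene9.npz
```

```text
time_s: 13.85
eef_pos: [516.9, 29.3, 14.5]
ee_rot: [-0.482, -0.514, -0.487, 0.516]
force: [-5.1, 0.2, 4.5]
grip_width: 0.818
t 13.85 pos [516.9  29.3  14.5] x [-0.006  0.004 -1.   ] z [-0.061 -0.998 -0.003] F [-5.1  0.2  4.5] g 0.818 j [-0.17  0.58  1.74  0.    0.83  1.46]
red n 2270 med [510.4  29.4  37.1] x5 [501.7 513.4] y [13.9 45. ]
orange [571.2  25.8] [138.2  92. ] 86.58 4284
front fit [-1.30000e-02  5.32092e+02] rear [-3.00000e-03  6.15278e+02]
table -1.3479820437369483
scene9.npz panel [577.7  16.6] [131.2  81.1] 85.83 965 mean [579.1  13.7  52.8]
 red med [511.8  21.7  40.9] xmin 508.1 26
 panel ctr in stop frame [-146.6  -10.2]
  tape 132 [6.598e+02 1.254e+02 4.000e-01] [-7.00000e-02  1.71915e+02]
  tape 121 [ 6.599e+02 -8.950e+01  5.000e-01] [-0.188 34.366]
```

View pics/w9.png

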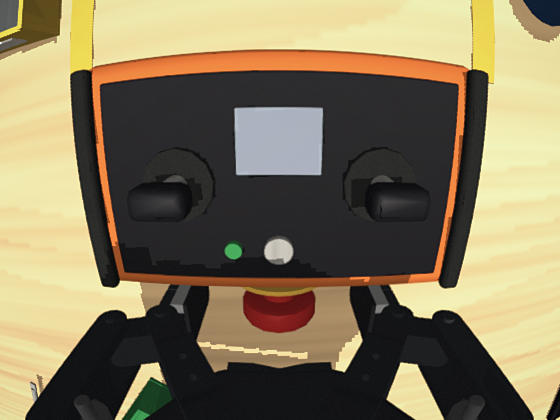

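```bash
python3 -m jog '[{"linear":[0,0.025,0],"rotation":[0,0,0],"grip":70},{"linear":[0,0.05,0],"rotation":[0,0,0],"grip":70},{"linear":[0,0.075,0],"rotation":[0,0,0],"grip":70},{"linear":[0,0.1,0],"rotation":[0,0,0],"grip":70},{"linear":[0,0.125,0],"rotation":[0,0,0],"grip":70},{"linear":[0,0.15,0],"rotation":[0,0,0],"grip":70},{"linear":[0,0.175,0],"rotation":[0,0,0],"grip":70},{"linear":[0,0.2,0],"rotation":[0,0,0],"grip":70},{"linear":[0,0.225,0],"rotation":[0,0,0],"grip":70},{"linear":[0,0.25,0],"rotation":[0,0,0],"grip":70},{"linear":[0,0.275,0],"rotation":[0,0,0],"grip":70},{"linear":[0,0.3,0],"rotation":[0,0,0],"grip":70},{"linear":[0,0.31,0],"rotation":[0,0,0],"grip":70}]'
python3 wr.py pics/w10.png
```

```text
time_s: 15.03
eef_pos: [611.6, 23.2, 14.6]
ee_rot: [0.483, 0.515, 0.486, -0.515]
force: [-5.1, 0.5, 3.7]
grip_width: 0.819
t 15.03 pos [611.6  23.2  14.6] x [-0.002  0.003 -1.   ] z [-0.061 -0.998 -0.003] F [-5.1  0.5  3.7] g 0.819 j [-0.15  0.74  1.43  0.    0.98  1.48]
red n 2274 med [605.   23.5  36.9] x5 [596.5 608.2] y [ 8.  39.1]
orange [666.  20.] [138.   91.5] 86.41 4414
front fit [3.00000e-03 6.26122e+02] rear [-1.50000e-02  7.09773e+02]
table -1.3450768773559219
stop [-2.60000e-02  7.02143e+02] 21
```

View pics/w10.png

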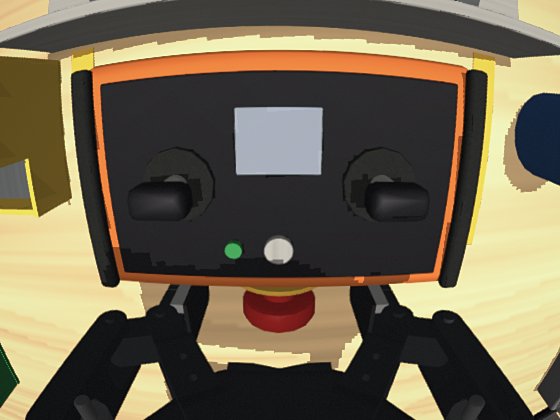

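```bash
python3 -m jog '[{"linear":[0,0.01,0],"rotation":[0,0,0],"grip":70},{"linear":[0,0.02,0],"rotation":[0,0,0],"grip":70},{"linear":[0,0.03,0],"rotation":[0,0,0],"grip":70},{"linear":[0,0.04,0],"rotation":[0,0,0],"grip":70},{"linear":[0,0.045,0],"rotation":[0,0,0],"grip":70}]'
python3 -m jog '[{"linear":[0,0.006,0],"rotation":[0,0,0],"grip":70},{"linear":[0,0.012,0],"rotation":[0,0,0],"grip":70}]'
python3 wr.py pics/w11.png
```

```text
time_s: 15.5
eef_pos: [625.6, 22.3, 14.5]
ee_rot: [0.483, 0.515, 0.486, -0.515]
force: [-4.0, 0.6, 2.7]
grip_width: 0.822
time_s: 15.67
eef_pos: [629.4, 22.1, 14.5]
ee_rot: [0.483, 0.515, 0.486, -0.515]
force: [-4.1, -0.5, 1.9]
grip_width: 0.819
t 15.67 pos [629.4  22.1  14.5] x [-0.002  0.003 -1.   ] z [-0.061 -0.998 -0.003] F [-4.1 -0.5  1.9] g 0.819 j [-0.15  0.77  1.37  0.    1.    1.48]
red n 2283 med [622.7  22.4  37. ] x5 [614.2 625.9] y [ 6.8 38. ]
orange [683.6  18.9] [138.7  92.5] 86.52 4379
front fit [2.6000e-02 6.4276e+02] rear [-4.60000e-02  7.27805e+02]
table -1.1851078542372022
stop [-1.60000e-02  7.03515e+02] 21
```

View pics/w11.png

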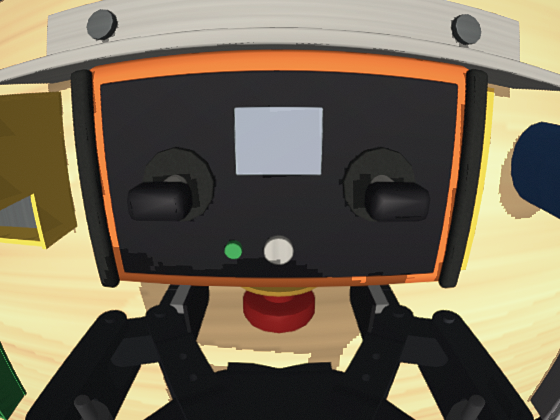

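Almost there. I'm continuing in small steps until the force rises.

```bash
python3 -m jog '[{"linear":[0,0.006,0],"rotation":[0,0,0],"grip":70},{"linear":[0,0.012,0],"rotation":[0,0,0],"grip":70}]'
python3 -m jog '[{"linear":[0,0.006,0],"rotation":[0,0,0],"grip":70},{"linear":[0,0.01,0],"rotation":[0,0,0],"grip":70}]'
```

```text
time_s: 15.88
eef_pos: [629.8, 22.4, 14.5]
ee_rot: [-0.48, -0.513, -0.488, 0.517]
force: [-33.8, 2.4, 22.3]
grip_width: 0.826
time_s: 16.05
eef_pos: [629.6, 22.6, 14.5]
ee_rot: [-0.478, -0.511, -0.49, 0.52]
force: [-29.0, 2.5, 18.7]
grip_width: 0.821
```

Contact with the stop: 30 N with no further travel. I'm backing off to check the seating.

```bash
python3 -m jog '[{"linear":[0,-0.02,0],"rotation":[0,0,0],"grip":70},{"linear":[0,-0.1,0],"rotation":[0,0,0],"grip":70},{"linear":[0,-0.2,0],"rotation":[0,0,0],"grip":70},{"linear":[0,-0.25,0],"rotation":[0,0,0],"grip":70},{"linear":[-0.08,-0.25,0],"rotation":[0,0,0],"grip":0},{"linear":[-0.08,-0.25,0],"rotation":[0,0,0],"grip":0},{"linear":[-0.08,-0.25,0],"rotation":[0,0,0],"grip":0},{"linear":[-0.08,-0.25,0],"rotation":[0,0,0],"grip":0},{"linear":[-0.08,-0.25,0],"rotation":[0,0,0],"grip":0},{"linear":[-0.08,-0.25,0],"rotation":[0,0,0],"grip":0},{"linear":[-0.08,-0.25,0],"rotation":[0,0,0],"grip":0}]'
python3 wr.py pics/w12.png
python3 - <<'E'
from h import *
for n in("scene","top"):
    c=calibration(n);p,d=capture(n);np.savez(f"{n}12.npz",p=p,d=d,K=c["intrinsics"],T=c["world_from_camera"])
    cv2.imwrite(f"pics/{n}12.png",p[:,:,::-1])
p=cv2.imread("pics/scene12.png");cv2.imwrite("pics/s12c.png",cv2.resize(p[200:340,240:440],None,fx=4,fy=4,interpolation=cv2.INTER_CUBIC))
E
python3 rem.py top12.npz
```

```text
time_s: 16.97
eef_pos: [555.2, 27.2, 39.5]
ee_rot: [-0.477, -0.511, -0.491, 0.52]
force: [0.2, -0.6, -0.1]
grip_width: 0.001
t 16.97 pos [555.2  27.2  39.5] x [-0.022  0.005 -1.   ] z [-0.063 -0.998 -0.004] F [ 0.2 -0.6 -0.1] g 0.001 j [-0.16  0.61  1.59  0.    0.96  1.47]
red n 2443 med [621.7  22.9  38.2] x5 [614.  631.8] y [ 8. 38.]
orange [663.4  20.6] [140.7  46. ] 86.34 7225
front fit [6.50000e-02 6.39761e+02] rear [6.00000e-02 6.52995e+02]
table -1.3626747176567449
top12.npz panel [664.9  21.4] [121.9  30.1] 89.73 258 mean [671.3  10.1  53.6]
  return _methods._mean(a, axis=axis, dtype=dtype,
  ret = um.true_divide(
Traceback (most recent call last):
  File "rem.py", line 20, in <module>
    for f in sys.argv[1:]:rem(f)
                          ~~~^^^
  File "rem.py", line 11, in rem
    c=W[red];print(" red med",np.round(np.median(c,0),1),"xmin",np.round(np.percentile(c[:,0],5),1),len(c))
                                                                         ~~~~~~~~~~~~~^^^^^^^^^^
IndexError: index -1 is out of bounds for axis 0 with size 0
```

View pics/w12.png

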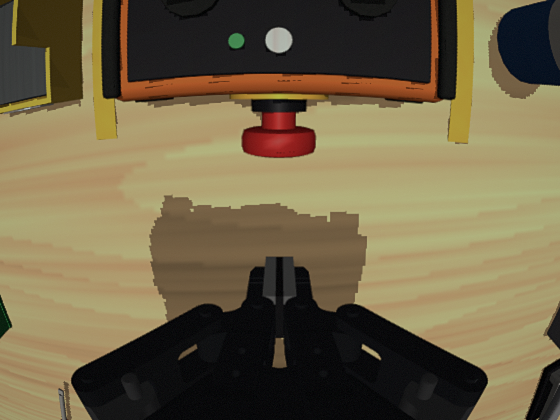

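View pics/s12c.png

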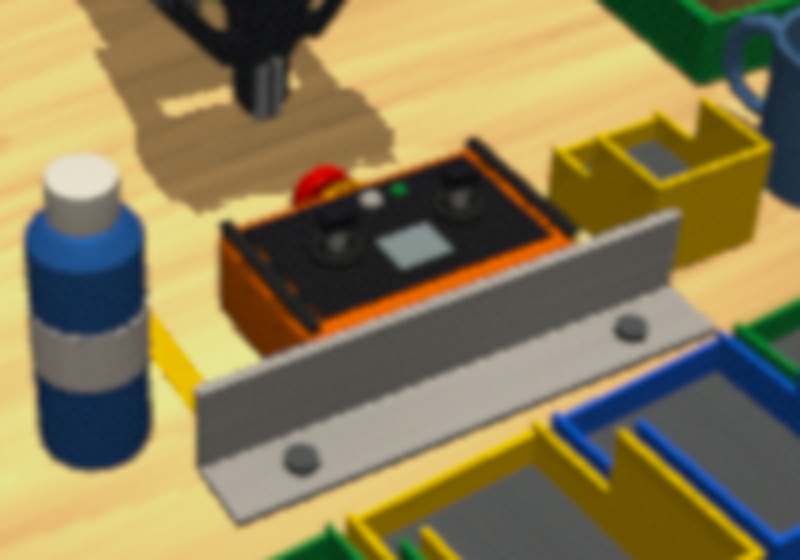

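The remote is flat against the stop between the tapes, with the button out and lined up with the shut fingers (button at (279,140), fingertips at (280,270)). I'm lowering to button height.

```bash
python3 -c "
from h import *
plan([580,25,17],[0,0,-1],[-.066,-.998,0])"
```

```text
lin [0.074 0.084 0.002] rot [ 0.006 -0.008  0.043]
```

```bash
python3 -m jog '[{"linear":[0.074,0.04,0],"rotation":[0,0,0.043],"grip":0},{"linear":[0.074,0.084,0],"rotation":[0,0,0.043],"grip":0},{"linear":[0.074,0.084,0],"rotation":[0,0,0.043],"grip":0},{"linear":[0.074,0.084,0],"rotation":[0,0,0.043],"grip":0}]'
python3 wr.py pics/w13.png | head -2
python3 -m jog '[{"linear":[0,0.02,0],"rotation":[0,0,0],"grip":0},{"linear":[0,0.04,0],"rotation":[0,0,0],"grip":0},{"linear":[0,0.055,0],"rotation":[0,0,0],"grip":0},{"linear":[0,0.065,0],"rotation":[0,0,0],"grip":0}]'
```

```text
time_s: 17.45
eef_pos: [580.0, 25.7, 17.0]
ee_rot: [0.483, 0.517, 0.485, -0.515]
force: [-0.9, 0.2, 0.2]
grip_width: -0.001
t 17.45 pos [580.   25.7  17. ] x [ 0.     0.004 -1.   ] z [-0.063 -0.998 -0.004] F [-0.9  0.2  0.2] g -0.001 j [-0.16  0.68  1.54  0.    0.92  1.47]
red n 3246 med [622.9  22.8  37.2] x5 [614.2 630.5] y [ 7.8 38.1]
time_s: 17.83
eef_pos: [599.9, 24.5, 17.6]
ee_rot: [0.483, 0.517, 0.485, -0.514]
force: [0.3, -0.0, -0.2]
grip_width: 0.003
```

View pics/w13.png

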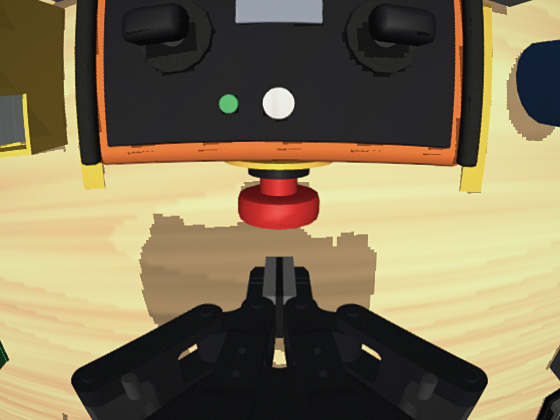

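```bash
python3 -m jog '[{"linear":[0,0.01,0],"rotation":[0,0,0],"grip":0},{"linear":[0,0.015,0],"rotation":[0,0,0],"grip":0}]'
python3 -m jog '[{"linear":[0,0.008,0],"rotation":[0,0,0],"grip":0},{"linear":[0,0.012,0],"rotation":[0,0,0],"grip":0}]'
python3 -m jog '[{"linear":[0,0.008,0],"rotation":[0,0,0],"grip":0},{"linear":[0,0.012,0],"rotation":[0,0,0],"grip":0}]'
```

```text
time_s: 18.0
eef_pos: [603.1, 24.5, 17.4]
ee_rot: [0.482, 0.516, 0.486, -0.515]
force: [-12.2, 0.5, 9.5]
grip_width: 0.0
time_s: 18.17
eef_pos: [605.0, 24.4, 17.5]
ee_rot: [-0.481, -0.514, -0.488, 0.517]
force: [-13.1, -0.5, 9.2]
grip_width: -0.004
time_s: 18.33
eef_pos: [606.8, 24.3, 17.5]
ee_rot: [-0.479, -0.512, -0.489, 0.518]
force: [-12.7, 0.2, 9.8]
grip_width: 0.002
```

```bash
python3 -m jog '[{"linear":[0,0.008,0],"rotation":[0,0,0],"grip":0},{"linear":[0,0.012,0],"rotation":[0,0,0],"grip":0}]'
python3 -m jog '[{"linear":[0,0.008,0],"rotation":[0,0,0],"grip":0},{"linear":[0,0.014,0],"rotation":[0,0,0],"grip":0}]'
python3 -m jog '[{"linear":[0,0.008,0],"rotation":[0,0,0],"grip":0},{"linear":[0,0.014,0],"rotation":[0,0,0],"grip":0}]'
```

```text
time_s: 18.5
eef_pos: [608.6, 24.2, 17.6]
ee_rot: [-0.478, -0.511, -0.491, 0.519]
force: [-11.7, -0.4, 8.9]
grip_width: -0.002
time_s: 18.67
eef_pos: [609.9, 24.2, 17.5]
ee_rot: [-0.476, -0.509, -0.493, 0.521]
force: [-26.8, -0.8, 19.6]
grip_width: 0.003
time_s: 18.83
eef_pos: [609.8, 24.2, 17.4]
ee_rot: [-0.473, -0.505, -0.497, 0.524]
force: [-35.1, -1.1, 24.5]
grip_width: -0.003
```

The button has bottomed out: 35 N and no further travel. I'm retreating straight back, then up, and checking.

```bash
python3 -m jog '[{"linear":[0,-0.03,0],"rotation":[0,0,0],"grip":0},{"linear":[0,-0.13,0],"rotation":[0,0,0],"grip":0},{"linear":[0,-0.2,0],"rotation":[0,0,0],"grip":0},{"linear":[-0.13,-0.3,0],"rotation":[0,0,0],"grip":0},{"linear":[-0.26,-0.4,0],"rotation":[0,0,0],"grip":0},{"linear":[-0.3,-0.4,0],"rotation":[0,0,0],"grip":0},{"linear":[-0.3,-0.4,0],"rotation":[0,0,0],"grip":0},{"linear":[-0.3,-0.4,0],"rotation":[0,0,0],"grip":0}]'
python3 wr.py pics/w14.png
python3 - <<'E'
from h import *
for n in("scene","top"):
    c=calibration(n);p,d=capture(n);np.savez(f"{n}14.npz",p=p,d=d,K=c["intrinsics"],T=c["world_from_camera"])
    cv2.imwrite(f"pics/{n}14.png",p[:,:,::-1])
E
```

```text
time_s: 19.5
eef_pos: [494.6, 30.8, 113.7]
ee_rot: [-0.474, -0.506, -0.496, 0.524]
force: [0.1, 0.5, -1.1]
grip_width: 0.005
t 19.5 pos [494.6  30.8 113.7] x [-0.04   0.005 -0.999] z [-0.06  -0.998 -0.003] F [ 0.1  0.5 -1.1] g 0.005 j [-0.17  0.4   1.71 -0.    1.07  1.46]
red n 1055 med [624.8  23.   38.6] x5 [620.3 632.8] y [ 7.3 38.3]
orange [642.2  22.1] [144.1   4.1] 86.05 664
front fit [7.10000e-02 6.39053e+02] rear [6.80000e-02 6.40909e+02]
table -1.3477763928653417
```

View pics/w14.png

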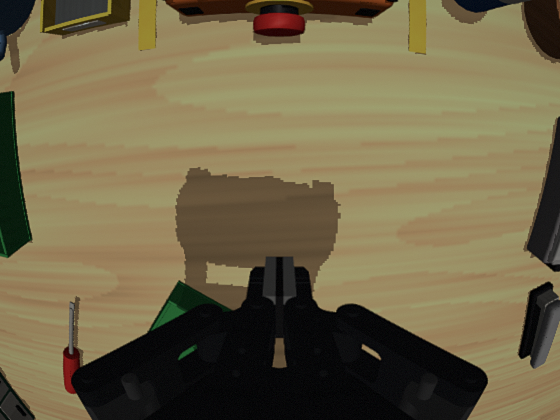

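View pics/scene14.png

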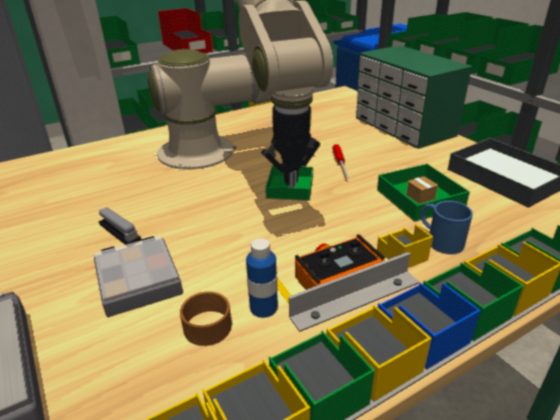

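The button face now stands about 20 mm out from the case (x 620 against 639.5; it was at 614 before). The front edge slope of 0.07 matches the stop's 0.066, and everything else stands where it was. I'm handing in.

```bash
python3 -c "
from h import *
print(finish_job());st()"
```

```text
the job is handed in; nothing more can be done
None
the job is handed in; nothing more can be done
```

The job is done and handed in after about 20 s of the 69 s allowed; `finish_job()` gives no verdict, so this rests on my own checks.

- **Carton:** I gripped it and set it down in the larger green tray, about 150 × 159 mm. The last picture shows it standing there.
- **Remote:** I slid it sideways onto the middle line with two fingers on its side face. Then I pushed its front, one finger on each side of the button, until it met the stop at about 30 N with no further travel. In the last view its front edge was parallel to the stop within about 0.01 rad.
- **Stop button:** I pressed it with the shut fingers only once the remote was against the stop. It moved at about 12–13 N and bottomed out at about 35 N. It now stands about 20 mm out from the case, which is fully in. My camera check showed about 6 mm of travel, from 614 to 620, with noise of 1–2 mm, while the arm showed about 7–8 mm.
- **Levers and other things:** The levers looked upright in every view up to the press. The gripper is clear of everything, and nothing else looks moved.

A few checks did not work as well. My remote-finding script failed on two top views because the arm blocked them. The wrist-camera fit of the stop face disagreed with the other cameras, so I relied on the contact force and the top and scene views. Lever angles and button travel were judged from pictures and forces, not measured directly.

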